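# Set the paper drill's depth stop on a stack and clamp it

### The job

The paper drill's head is held down with its bit on the cutting disc; set its depth stop for the stack of note sheets on its table. Swing the clamp lever open, lower the stop rod gently until its foot just rests on the top sheet without denting the stack, then swing the clamp lever back fully home and let go. Leave the other things on the worktop as they are.

Things in the scene. Friction and masses are not known exactly. Their poses are not given: they have to be found in the camera images.
- paper_drill: small grey bench paper drill, fixed to the worktop, base 210 x 148 mm; origin at the centre of the base's underside, x from its front to its back, y to its left, z up. Steel table 34 mm above the origin. Its head overhangs the right half (y -75 to -17 mm) to 206 mm high, black motor behind to 260 mm; a bracket left of the head carries stop rod and clamp lever
- stack: stack of white note sheets 80 (x) x 90 (y) mm lying on the drill's table against the back gauge, fixed; origin at the centre of its underside, on the table. Its thickness differs from job to job, between 12 and 32 mm, and is not given: the rod has to feel for it. The paper yields about 1 mm at 10 N and is dented by more than 15 N
- stop_rod: upright 12 mm steel rod, 140 mm long, with round black foot (18 mm) and knurled black cap (24 mm wide, 12 mm thick) on top; origin at the centre of the foot's underside. Slides in a boss (top 169 mm above the drill's origin). Clamp open: it stays where left, lowering it takes 1 to 2 N; clamp shut: it takes 8 to 10 N to shift. It starts with its foot 54 to 66 mm above the table; lowest 2 mm
- rod_cap (a point): centre of the flat top of the stop rod's cap, where it can be pressed down; 140 mm above the foot's underside
- clamp_lever (a joint): angle of the clamp lever about its upright pivot (rad): 0 = open (arm to the drill's left, 15 degrees forward), growing counter-clockwise from above; 1.31 = arm straight to the drill's front; stop at 1.35. Its eccentric grips the rod from 0.55 on, ever harder (up to 5 to 10 N at the knob) to dead centre at 1.2. Stays where left; starts near 1.3. Free below 0.5, fully home above 1.25
- lever_knob (a point): centre of the black upright round knob (16 mm diameter, 36 mm tall) at the end of the clamp lever's arm, 72 mm from the pivot's axis and 178 mm above the drill's origin; the arm slopes up to the knob's foot
- lever_pivot (a point): the point on the clamp lever's upright pivot axis at the arm's height, 150 mm above the drill's origin; the pivot lies 20 mm from the rod's axis, to the drill's left
- glue_stick: white glue stick with a grey cap, standing, 26 mm diameter, 88 mm tall, behind the pen tray; origin at the centre of its underside; leave alone
- mug: cream mug, 94 mm tall, behind the pen tray; origin at the centre of its underside; leave alone
- stapler: blue desk stapler, 149 mm long, 49 mm tall, right of the pen tray; origin at the centre of its underside; leave alone

How it is judged:
On the way, in this order (a step that is already met when the one before it is completed fails the run):
1. the clamp lever is swung open until the rod is free (below 0.5 rad) (value of joint clamp_lever below 0.5 rad), for 0.2 s.
2. with the clamp still open, the stop rod's foot rests on the stack (contact force between stop_rod and stack above 0.3 N and value of joint clamp_lever below 0.5 rad), for 0.3 s.
At the end, for the whole second after the job is handed in: The clamp lever is home past its dead centre (above 1.22 rad), the stop rod's foot still touches the top of the stack (more than 0.3 N) and the rod is at rest (value of joint clamp_lever above 1.22 rad and contact force between stop_rod and stack above 0.3 N and linear speed of stop_rod below 0.01 m/s).
It fails at once if the stop rod dents the stack (pressed on it with more than 15 N) (contact force between stop_rod and stack above 15 N).
It fails at once if a bystander (glue stick, mug, stapler) is moved by more than 2 cm (distance of any of glue_stick, mug, stapler from where it was at the start of the episode above 0.02 m).
It also fails if it takes over 64 s, if anything falls off the work surface, if the arm or the gripper's body presses on something with over 40 N, if the wrist force passes 120 N, or if a joint passes its speed limit or range.

### The arm

A 6-joint arm with a two-finger parallel gripper is mounted at the origin on a cart in front of the work surface, level with it; the furniture and walls round the work are solid. World frame = base frame: x ahead of the robot, y to its left, z up, the work surface at z = 0. Lengths are in m, angles in rad, forces in N, time in s.
With the tool pointing down it reaches from about 0.25 to 0.725 m from the base axis. Payload 4 kg.
Tool frame: the origin (TCP) lies at the very end of the fingers, on their centre line; the grasp point (between the pads) lies 19 mm behind it; x points along the fingers, z is the direction in which the jaws open and shut, and the axes are right-handed (so a half turn about x gives the same grasp; the last joint's range is limited). The gripper opens to 85 mm and grips with 20 to 120 N. Pads are 22 mm wide; open, the fingers measure 114 mm over their backs; the gripper's body (76 mm by 85 mm) begins 54 mm behind the grasp point. The pads swing forward as they close: fully open they stand 13 mm farther back than shut.
Start: joints at [1.225, 0.241, 0.005, 1.335, 0, 1.571], TCP at [0.169, 0.47, 0.231] pointing down, gripper open.
Joint ranges: [-2.72, 2.72], [-1.05, 1.87], [-1.09, 1.28], [-1.99, 2.15], [-1.42, 1.44], [-3.14, 3.14]. Speed limits (rad/s): [2.79, 2.79, 3.14, 3.14, 3.14, 3.14].

### API

Orientations are given as a unit quaternion [x, y, z, w].
In Python, from workcell import bot gives the robot as it stands.
- The arm moves only by the tool apply_moves, never from a script. Its argument "targets" is one flat list of numbers, 7 for each row, row after row: the shift along the tool's x, y, z in units of 25 cm (1.0 is 25 cm), then the turn, a rotation vector about the tool's x, y, z in units of 0.5 rad (1.0 is 0.5 rad), then the opening, from 0 (shut) to 1 (fully open). In form: [tx, ty, tz, wx, wy, wz, claw, tx, ty, tz, wx, wy, wz, claw, ...]. A call has 1 to 12 rows; each row is the pose to reach, as a shift and turn from the pose commanded when the call began, along the tool's axes at that moment; what a row does not reach only later rows make up. A row lasts 1/12 s, in which the tool goes at most 41.7 mm and 7.16 degrees, less where a joint would pass 70% of its speed; a pose out of reach is approached as far as the arm can. A call with a number of a shift or a turn outside -1 to 1 is refused whole. A call with a gripper value outside its range is refused whole. The fingers move at their own pace and stop on an object; the grip force is fixed at half the most. Time passes only in rows, so rows that repeat a pose let the fingers close. It gives the time, the measured TCP pose, the force and the opening at its end, in the units of the state.
- bot.get_obs(): the state, without advancing time (a new reading comes with each control period).
- bot.camera(name): name is "side" or "top" or "wrist"; returns (picture, depth): 400x640x3 uint8, red, green, blue; 400x640 float32, m along the optical axis (not along the pixel's ray), 0 where there is no reading.
- bot.camera_params(name): a dict with "fx", "fy", "cx", "cy" (pixels), "dist" ([k1, k2, p1, p2, k3] as OpenCV has them; the pictures are not rectified), "T" (4x4, takes a point from camera to world coordinates); the wrist camera has in their place "tool_from_camera" (4x4, takes a point from camera to tool coordinates, whose origin is the TCP and whose axes are the tool frame's). Camera axes: x right, y up, looking along -z (the intrinsics and any distortion apply to the point x, -y, -z); pixel columns grow to the right and rows downward; lengths in m; the calibration is good to about 2 mm. A picture is of the moment at which its call begins: read the wrist's pose just before it. camera_params takes no time and is no camera call.
- bot.job_done(): hands the job in, once; it reports no verdict.
The state is a dict: "clock": time; "joint_pos": joint angles; "joint_vel": joint speeds; "tau": joint torques, N m; "eef_pos": TCP position; "tool_rot": TCP orientation; "ft_force": force on the tool from outside, world axes, zero at the start; "ft_torque": the same for the moment, N m; "grip_width": finger opening in m.
Only numpy, scipy, OpenCV 4.12 (cv2) and the standard library are available. Lean on these libraries where they do the work, as an engineer would, in place of code of your own. Each camera call takes 0.05 s, during which the arm holds its last target.

## Working session

There is one attempt and no reset: what is moved stays moved. The work goes in short steps, Python scripts to look and compute and a tool call to move; the robot and the scene stay as the last step left them, time stands still between calls to the robot, and variables do not carry over. Pictures are saved under pics/ and viewed, and the job is handed in when it is done.

Besides the shell and the picture viewer there is one more tool, called in YAML: its name, and indented under it one key for each argument. apply_moves: Moves the arm, as the interface text tells. Its arguments: {"type":"object","properties":{"targets":{"type":"array"}},"required":["targets"]}

```bash
mkdir -p pics; ls; python3 - <<'E'
from workcell import bot
import cv2,numpy as np
o=bot.get_obs();print(o)
for n in("side","top"):
    im,d=bot.camera(n);cv2.imwrite(f"pics/{n}0.png",im[:,:,::-1]);np.savez(f"{n}0.npz",im=im,d=d)
    print(n,bot.camera_params(n))
print(bot.camera_params("wrist"))
E
```

```text
pics
{'clock': 0.0, 'joint_pos': array([ 1.22500421e+00,  2.41410241e-01,  3.68691128e-03,  1.33520132e+00,
       -9.77496331e-06,  1.57081987e+00]), 'joint_vel': array([ 0.00078382, -0.00154695, -0.00116608,  0.00049339, -0.00195438,
        0.00050401]), 'tau': array([ 3.57535373e-04, -3.72316861e+01,  2.52407706e+01,  1.70732976e-02,
        1.95970267e-05, -2.11411198e-06]), 'eef_pos': array([0.16925307, 0.46978996, 0.23040009]), 'tool_rot': array([-0.40695577,  0.57918146,  0.40608488,  0.57795407]), 'ft_force': array([ 0.42452808, -0.67317948,  0.02165222]), 'ft_torque': array([ 0.01089179, -0.02072229, -0.0178555 ]), 'grip_width': 0.0852693207417556}
side {'fx': 405.4247826438154, 'fy': 405.4247826438154, 'cx': 315.31095729464204, 'cy': 197.22231715042813, 'dist': array([-0.04194185,  0.        ,  0.        ,  0.        ,  0.        ]), 'T': array([[ 0.50391319,  0.681963  , -0.53009241,  0.10515666],
       [-0.8637363 ,  0.39388561, -0.31434651, -0.24474298],
       [-0.00557692,  0.61626341,  0.78752035,  0.84994213],
       [ 0.        ,  0.        ,  0.        ,  1.     
[... 283 characters left out ...]
2307357, -0.0177946 ,  0.02036636],
       [-0.02167445,  0.18062077,  0.98331397,  1.11448987],
       [ 0.        ,  0.        ,  0.        ,  1.        ]])}
{'fx': 350.1552417126329, 'fy': 350.1552417126329, 'cx': 323.9565737018219, 'cy': 195.53922040839888, 'dist': array([0.02619564, 0.        , 0.        , 0.        , 0.        ]), 'tool_from_camera': array([[ 2.47216210e-04,  2.80185914e-01, -9.59945724e-01,
        -1.41516830e-01],
       [ 3.19447508e-06,  9.59945753e-01,  2.80185923e-01,
         7.21939995e-02],
       [ 9.99999969e-01, -7.23330248e-05,  2.36419104e-04,
        -2.33623594e-04],
       [ 0.00000000e+00,  0.00000000e+00,  0.00000000e+00,
         1.00000000e+00]])}
```

View pics/side0.png

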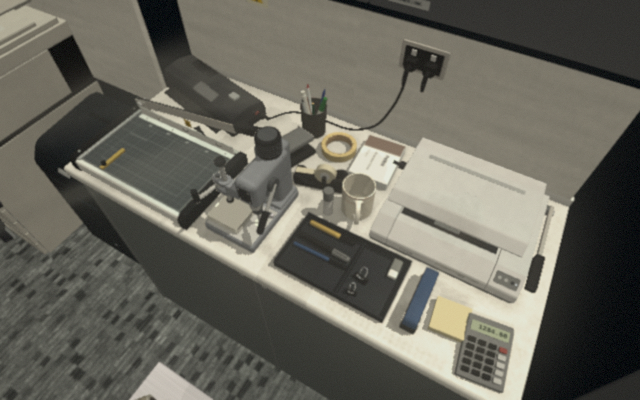

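View pics/top0.png

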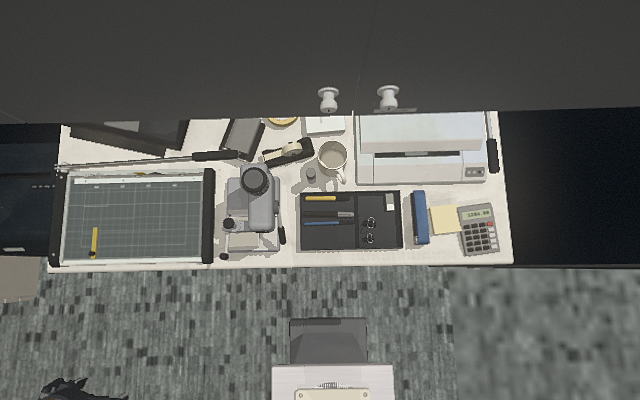

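```bash
python3 - <<'E'
import cv2,numpy as np
s=np.load("side0.npz")["im"][:,:,::-1];t=np.load("top0.npz")["im"][:,:,::-1]
a=cv2.resize(s[115:255,170:330],None,fx=5,fy=4.2857*5/4.2857*0.85,interpolation=cv2.INTER_CUBIC)
a=cv2.resize(s[120:240,170:330],(800,600),interpolation=cv2.INTER_CUBIC)
b=cv2.resize(t[160:265,190:330],(800,600),interpolation=cv2.INTER_CUBIC)
cv2.imwrite("pics/sz.png",a);cv2.imwrite("pics/tz.png",b)
E
```

```text
(no output)
```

View pics/sz.png

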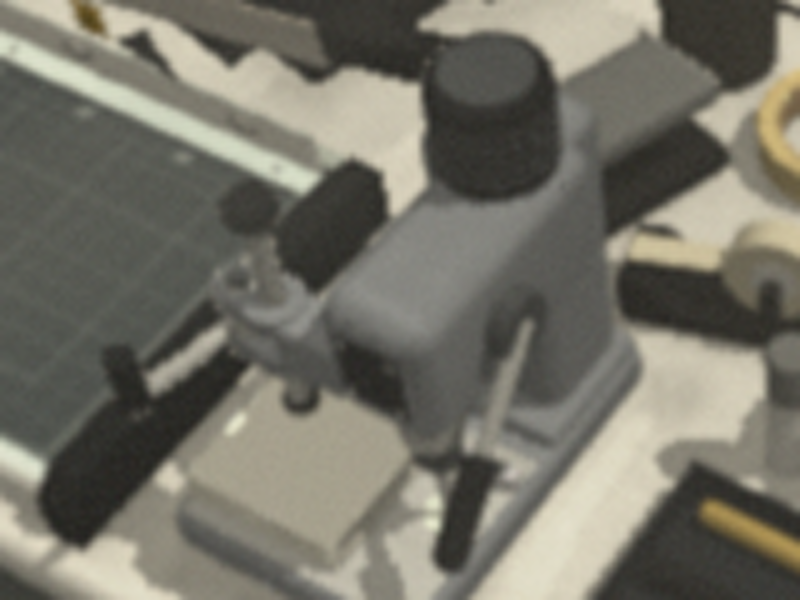

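View pics/tz.png

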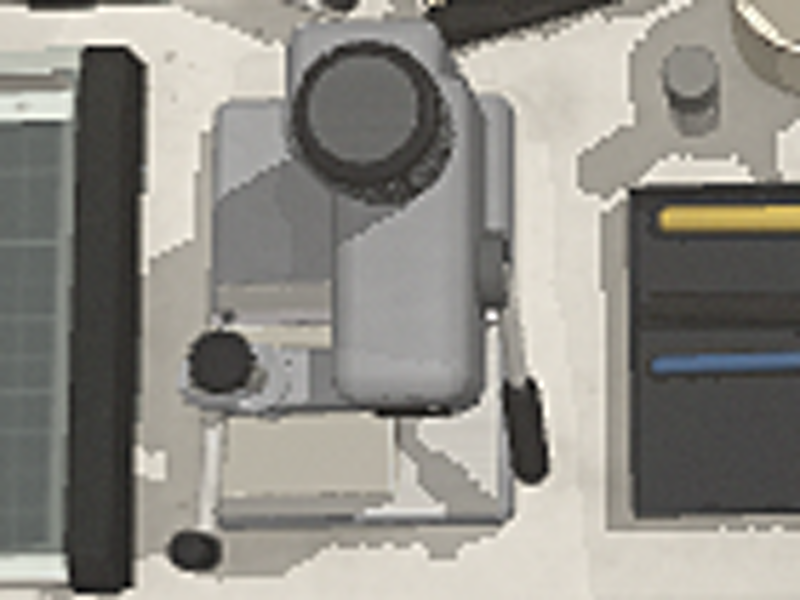

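```bash
cat > h.py <<'E'
import numpy as np,cv2
from workcell import bot
def ray(n,u,v,T=None):
    p=bot.camera_params(n)
    K=np.array([[p['fx'],0,p['cx']],[0,p['fy'],p['cy']],[0,0,1]])
    x,y=cv2.undistortPoints(np.array([[[u,v]]],float),K,p['dist'])[0,0]
    T=p['T'] if T is None else T
    d=np.array([x,-y,-1.]);return T[:3,3],T[:3,:3]@d
def onz(n,u,v,z,T=None):
    o,d=ray(n,u,v,T);return o+d*(z-o[2])/d[2]
def tri(a,b):
    (o1,d1),(o2,d2)=a,b
    s=np.linalg.lstsq(np.c_[d1,-d2],o2-o1,rcond=None)[0]
    p,q=o1+d1*s[0],o2+d2*s[1];return (p+q)/2,np.linalg.norm(p-q)
def dep(n,u,v,d,T=None):
    o,r=ray(n,u,v,T);return o+r*d
E
python3 - <<'E'
from h import *
S=np.load("side0.npz");T=np.load("top0.npz")
g=cv2.cvtColor(T["im"],cv2.COLOR_RGB2GRAY)
for nm,N,u,v,r in(("top",T,229,223,9),("top",T,224,256,8),("side",S,220,161,9),("side",S,194.5,192,9)):
    u0,v0=int(u)-r,int(v)-r
    im=N["im"][v0:v0+2*r+1,u0:u0+2*r+1].max(2);d=N["d"][v0:v0+2*r+1,u0:u0+2*r+1]
    m=(im<62).astype(np.uint8)
    k,l,st,c=cv2.connectedComponentsWithStats(m)
    i=1+np.argmax(st[1:,4]); cu,cv=c[i]+[u0,v0]
    dd=d[l==i];dm=np.percentile(dd,[5,25,50,75])
    print(nm,cu,cv,st[i],dm,dep(nm,cu,cv,dm[2]))
    print("onz",[onz(nm,cu,cv,z).round(4) for z in(.178,.196,.235)])
# drill base / sheet corners in top: zoom coords
for nm,x,y,z in(("baseFL",217,523,.034),("baseFR",508,520,.034),("baseBL",217,105,.034),("baseBR",512,100,.034)):
    print(nm,onz("top",190+x/5.714,160+y/5.714,z))
E
```

```text
top 228.13432835820896 222.7910447761194 [ 3  4 12 11 67] [0.88558058 0.88818467 0.88915491 0.89017972] [0.5062994  0.22652095 0.2328152 ]
onz [array([0.5127, 0.2393, 0.178 ]), array([0.5106, 0.2351, 0.196 ]), array([0.506, 0.226, 0.235])]
top 223.54054054054055 256.4594594594595 [ 4  6  8  6 37] [0.91283662 0.9141044  0.91683877 0.92288065] [0.43332798 0.24519995 0.19156436]
onz [array([0.4338, 0.2485, 0.178 ]), array([0.4332, 0.2441, 0.196 ]), array([0.4319, 0.2346, 0.235 ])]
side 220.16129032258064 163.16129032258064 [ 4  8 10  6 31] [0.83962923 0.84114623 0.84297192 0.84477589] [0.50047855 0.21953974 0.2309497 ]
onz [array([0.5343, 0.2593, 0.178 ]), array([0.5228, 0.2458, 0.196 ]), array([0.4979, 0.2165, 0.235 ])]
side 195.44086021505376 196.08602150537635 [ 6  6 13 13 93] [0.84359381 0.84656405 0.85290802 0.8624019 ] [0.4313673  0.24293141 0.18114991]
onz [array([0.4329, 0.2452, 0.178 ]), array([0.4241, 0.2321, 0.196 ]), array([0.4051, 0.2037, 0.235 ])]
baseFL [0.45126062 0.27184785 0.034     ]
baseFR [0.44969982 0.13377766 0.034     ]
baseBL [0.65435709 0.27585694 0.034     ]
baseBR [0.65338267 0.13101754 0.034     ]
```

```bash
cat >> h.py <<'E'
from scipy.spatial.transform import Rotation as R
def tp():
    o=bot.get_obs();T=np.eye(4);T[:3,:3]=R.from_quat(o['tool_rot']).as_matrix();T[:3,3]=o['eef_pos'];return T,o
def row(pos,Rm=None,T=None):
    "units for target world pos / rotation matrix"
    if T is None:T,_=tp()
    t=T[:3,:3].T@(np.array(pos)-T[:3,3])/.25
    w=np.zeros(3) if Rm is None else R.from_matrix(T[:3,:3].T@Rm).as_rotvec()/.5
    return t.round(3),w.round(3)
def Rz(a):
    "tool down, jaws (z) at world angle a (deg)"
    a=np.deg2rad(a);x=np.array([0,0,-1.]);z=np.array([np.cos(a),np.sin(a),0]);y=np.cross(z,x);return np.c_[x,y,z]
E
python3 - <<'E'
from h import *
T,o=tp();print(T.round(3))
print(np.rad2deg(np.arctan2(T[1,2],T[0,2])))
for a in(-90,90):print(row([.37,.2455,.30],Rz(a)),row([.433,.2455,.28],Rz(a)))
# heights near: trimmer rail, stack top
S=np.load("side0.npz");N=np.load("top0.npz")
for x,y in((110,300),(110,500),(300,450),(350,470),(260,450),(460,440)):
    u,v=190+x/5.714,160+y/5.714;d=N["d"][int(v),int(u)];print("top",x,y,dep("top",u,v,d).round(4))
for x,y in((300,470),(280,500),(340,450),(80,480)):
    u,v=170+x/5,120+y/5;d=S["d"][int(v),int(u)];print("side",x,y,dep("side",u,v,d).round(4))
E
```

```text
[[-0.001 -0.941  0.339  0.169]
 [-0.002  0.339  0.941  0.47 ]
 [-1.    -0.    -0.002  0.231]
 [ 0.     0.     0.     1.   ]]
70.18790943332517
(array([-0.277, -1.06 , -0.573]), array([ 5.592e+00, -1.000e-03,  5.000e-03])) (array([-0.197, -1.297, -0.487]), array([ 5.592e+00, -1.000e-03,  5.000e-03]))
(array([-0.277, -1.06 , -0.573]), array([-0.692, -0.004, -0.001])) (array([-0.197, -1.297, -0.487]), array([-0.692, -0.004, -0.001]))
top 110 300 [0.5569 0.3215 0.0493]
top 110 500 [0.4624 0.3188 0.0491]
top 300 450 [0.4833 0.2287 0.0553]
top 350 470 [0.4735 0.2054 0.0545]
top 260 450 [0.4838 0.2479 0.0534]
top 460 440 [0.4882 0.1569 0.0309]
side 300 470 [0.4949 0.2283 0.05  ]
side 280 500 [0.4749 0.2245 0.0521]
side 340 450 [0.5127 0.2167 0.0534]
side 80 480 [0.4383 0.3216 0.0446]
```

apply_moves:
  targets: [-0.28,-0.1,-0.05,-0.1,0,0,0.4,-0.28,-0.25,-0.15,-0.3,0,0,0.4,-0.28,-0.4,-0.25,-0.4,0,0,0.4,-0.28,-0.55,-0.35,-0.5,0,0,0.4,-0.28,-0.7,-0.42,-0.6,0,0,0.4,-0.28,-0.85,-0.5,-0.69,0,0,0.4,-0.28,-0.98,-0.573,-0.69,0,0,0.4,-0.28,-0.98,-0.573,-0.69,0,0,0.4,-0.28,-0.98,-0.573,-0.69,0,0,0.4,-0.28,-0.98,-0.573,-0.69,0,0,0.4]

```text
clock: 0.93
eef_pos: [0.3519, 0.2514, 0.3009]
tool_rot: [-0.499, 0.501, 0.499, 0.501]
ft_force: [-0.9, 0.6, -0.3]
grip_width: 0.0343
```

```bash
python3 - <<'E'
from h import *
T,o=tp();print(T.round(4),o['grip_width'],o['ft_force'])
im,d=bot.camera("wrist");cv2.imwrite("pics/w1.png",im[:,:,::-1]);np.savez("w1.npz",im=im,d=d,T=T)
E
```

```text
[[-1.000e-03 -1.000e+00  4.300e-03  3.519e-01]
 [-2.000e-04  4.300e-03  1.000e+00  2.514e-01]
 [-1.000e+00  1.000e-03 -3.000e-04  3.009e-01]
 [ 0.000e+00  0.000e+00  0.000e+00  1.000e+00]] 0.034305526596304405 [-0.85423239  0.64096412 -0.32999514]
```

View pics/w1.png

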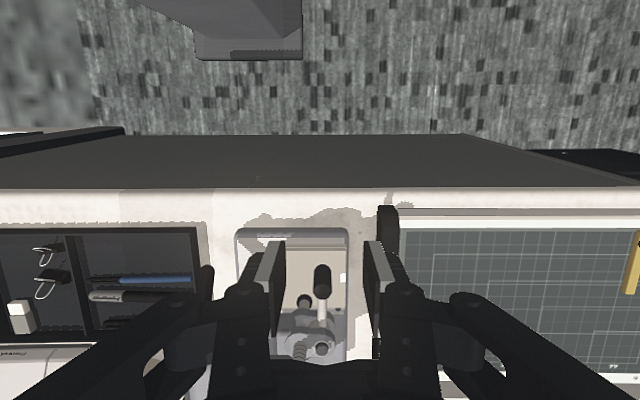

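```bash
python3 - <<'E'
from h import *
N=np.load("w1.npz");T=N["T"]@bot.camera_params("wrist")["tool_from_camera"];d=N["d"]
for u,v in((322,268),(322,276),(322,284),(322,290),(322,294),(314,285),(330,285),(322,349),(303,300),(303,270),(340,260)):
    print(u,v,N["im"][v,u],dep("wrist",u,v,d[v,u],T).round(4))
a=N["im"][220:370,230:400,::-1];cv2.imwrite("pics/w1z.png",cv2.resize(a,(680,600),interpolation=cv2.INTER_CUBIC))
E
```

```text
322 268 [43 42 40] [0.4261 0.2494 0.1663]
322 276 [43 42 39] [0.4255 0.2495 0.1812]
322 284 [55 52 53] [0.4268 0.2496 0.1916]
322 290 [54 52 52] [0.4317 0.2496 0.1926]
322 294 [54 50 49] [0.4352 0.2495 0.1928]
314 285 [27 26 26] [0.4287 0.2431 0.19  ]
330 285 [30 28 27] [0.4307 0.2561 0.1866]
322 349 [101  99  99] [0.5035 0.249  0.1739]
303 300 [110 107 104] [0.4991 0.2276 0.1019]
303 270 [198 190 177] [0.4892 0.2249 0.0519]
340 260 [199 190 178] [0.4764 0.2706 0.0508]
```

View pics/w1z.png

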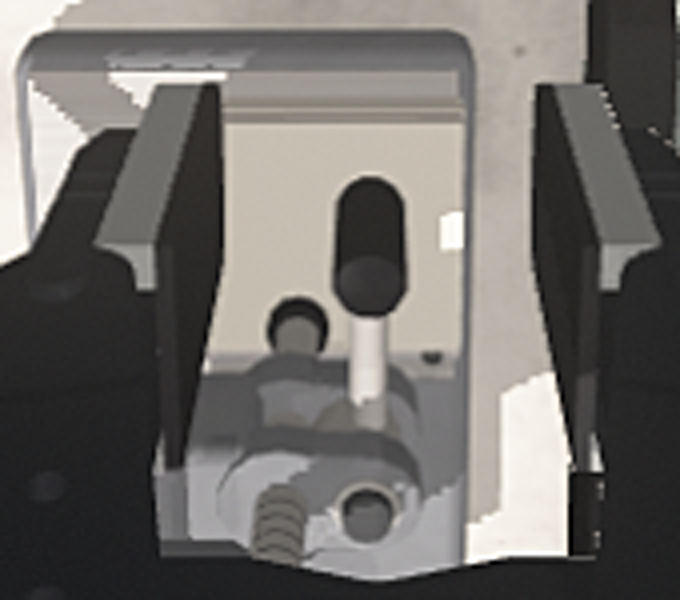

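apply_moves:
  targets: [0.0,-0.11,-0.012,0,0,0,0.4,0.0,-0.22,-0.012,0,0,0,0.4,0.0,-0.326,-0.012,0,0,0,0.4,0.0,-0.326,-0.012,0,0,0,0.4,0.1,-0.326,-0.012,0,0,0,0.4,0.2,-0.326,-0.012,0,0,0,0.4,0.26,-0.326,-0.012,0,0,0,0.4,0.26,-0.326,-0.012,0,0,0,0.4]

```text
clock: 1.65
eef_pos: [0.4296, 0.2495, 0.2324]
tool_rot: [-0.5, 0.502, 0.501, 0.497]
ft_force: [-0.5, -0.6, -0.6]
grip_width: 0.0341
```

```bash
python3 - <<'E'
from h import *
T,o=tp();print(T.round(4)[:3,3],o['grip_width'],o['ft_force'],o['joint_pos'])
im,d=bot.camera("wrist");cv2.imwrite("pics/w2.png",im[:,:,::-1])
M=T@bot.camera_params("wrist")["tool_from_camera"];np.savez("w2.npz",im=im,d=d,T=T)
E
```

```text
[0.4296 0.2495 0.2324] 0.03407829003570001 [-0.46124774 -0.55850859 -0.58413217] [5.25974834e-01 2.40450492e-01 7.65823990e-03 1.34619609e+00
 3.84460029e-04 5.24233680e-01]
```

View pics/w2.png

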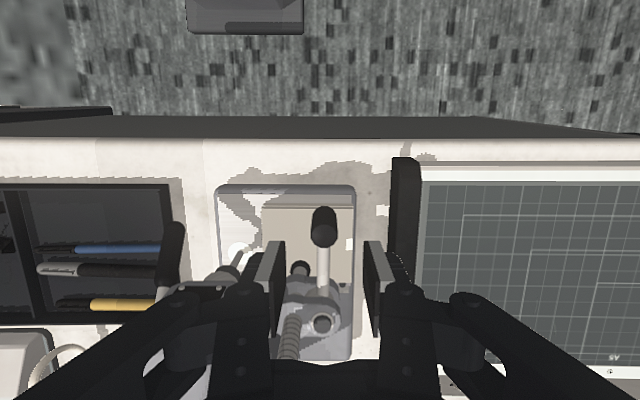

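```bash
python3 - <<'E'
from h import *
N=np.load("w2.npz");C=bot.camera_params("wrist");M=N["T"]@C["tool_from_camera"];d=N["d"]
for u,v in((323,212),(323,232),(323,240),(323,245),(318,240),(331,240),(310,240)):
    print(u,v,N["im"][v,u],dep("wrist",u,v,d[v,u],M).round(4))
for z in (.196,.178): print([onz("wrist",u,v,z,M).round(4) for u,v in((312,240),(336,240))])
p=np.linalg.inv(C["tool_from_camera"])@[0,0,0,1];print(C["cx"]+C["fx"]*p[0]/-p[2],C["cy"]-C["fy"]*p[1]/-p[2])
E
```

```text
323 212 [44 42 40] [0.4259 0.2488 0.1732]
323 232 [57 54 55] [0.4307 0.249  0.1938]
323 240 [54 51 52] [0.4359 0.249  0.1928]
323 245 [52 50 50] [0.4387 0.249  0.1934]
318 240 [60 57 56] [0.4359 0.2462 0.1928]
331 240 [53 51 50] [0.4357 0.2534 0.1931]
310 240 [206 198 183] [0.4962 0.2351 0.0512]
[array([0.4345, 0.2429, 0.196 ]), array([0.4345, 0.2561, 0.196 ])]
[array([0.4422, 0.2422, 0.178 ]), array([0.4421, 0.2567, 0.178 ])]
323.69860681052654 262.12165818396204
```

apply_moves:
  targets: [0.0,-0.014,0,0,0,0,0.4,0.1,-0.014,0,0,0,0,0.4,0.2,-0.014,0,0,0,0,0.4,0.245,-0.014,0,0,0,0,0.35,0.245,-0.014,0,0,0,0,0.3,0.245,-0.014,0,0,0,0,0.3,0.245,-0.014,0,0,0,0,0.3]

```text
clock: 2.28
eef_pos: [0.4376, 0.2505, 0.1771]
tool_rot: [-0.5, 0.499, 0.5, 0.501]
ft_force: [0.4, -1.0, 0.1]
grip_width: 0.026
```

```bash
python3 - <<'E'
from h import *
T,o=tp();print(T.round(4),o['grip_width'],o['ft_force'],o['joint_pos'])
im,d=bot.camera("wrist");cv2.imwrite("pics/w3.png",im[:,:,::-1])
E
```

```text
[[ 3.100e-03 -1.000e+00  4.000e-04  4.376e-01]
 [ 1.800e-03  4.000e-04  1.000e+00  2.505e-01]
 [-1.000e+00 -3.100e-03  1.800e-03  1.771e-01]
 [ 0.000e+00  0.000e+00  0.000e+00  1.000e+00]] 0.025952362111992033 [ 0.39164757 -1.00317947  0.09563835] [ 5.19834374e-01  2.76493903e-01 -9.14199523e-02  1.19933630e+00
  1.87926334e-05  5.20191375e-01]
```

View pics/w3.png

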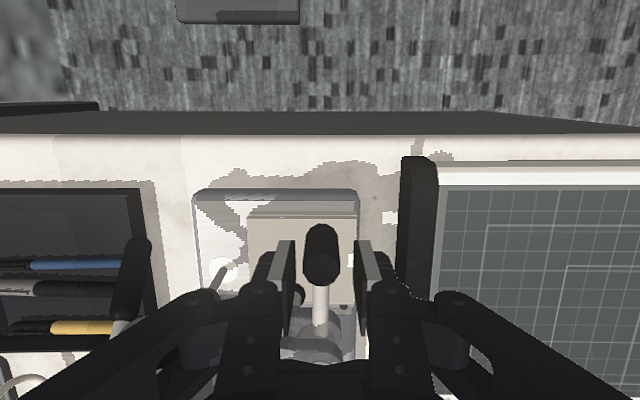

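apply_moves:
  targets: [0.02,0.011,0.02,0.14,0,0,0.3,0.02,0.009,0.04,0.279,0,0,0.3,0.02,0.006,0.06,0.419,0,0,0.3,0.02,0.001,0.079,0.559,0,0,0.3,0.02,-0.005,0.098,0.698,0,0,0.3,0.02,-0.013,0.117,0.838,0,0,0.3,0.02,-0.022,0.135,0.977,0,0,0.3,0.02,-0.022,0.135,0.977,0,0,0.3]

```text
clock: 3.0
eef_pos: [0.4431, 0.2842, 0.1715]
tool_rot: [-0.364, 0.605, 0.364, 0.607]
ft_force: [-0.0, 0.9, 0.3]
grip_width: 0.0255
```

```bash
python3 - <<'E'
from h import *
T,o=tp();print(T.round(4),o['grip_width'],o['ft_force'],o['joint_pos'])
im,d=bot.camera("wrist");cv2.imwrite("pics/w4.png",im[:,:,::-1])
for a in (50,70):
  th=np.deg2rad(180-a);P=[.5065+.072*np.cos(th),.249+.072*np.sin(th),.172];print(a,P,row(P,Rz(90-a)))
E
```

```text
[[ 0.0026 -0.8823  0.4707  0.4431]
 [ 0.0016  0.4707  0.8823  0.2842]
 [-1.     -0.0015  0.0027  0.1715]
 [ 0.      0.      0.      1.    ]] 0.02551537257499666 [-0.00923757  0.93245267  0.29503511] [ 5.70351608e-01  3.23226787e-01 -4.13159745e-02  1.20318491e+00
 -1.31563758e-05  1.06047676e+00]
50 [np.float64(0.4602192921025691), np.float64(0.3041551999045664), 0.172] (array([-0.002, -0.024,  0.104]), array([0.77 , 0.005, 0.001]))
70 [np.float64(0.4818745496805518), np.float64(0.3166578686965854), 0.172] (array([-0.002, -0.077,  0.188]), array([1.468, 0.006, 0.   ]))
```

View pics/w4.png

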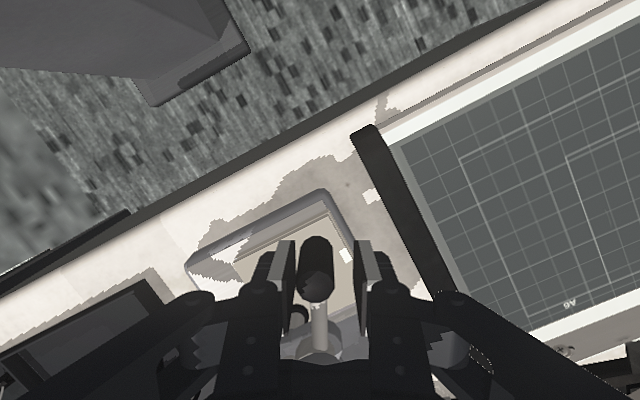

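```bash
python3 - <<'E'
from h import *
for a in (32,36,40,44,48,52,56):
  th=np.deg2rad(180-a);P=[.5065+.072*np.cos(th),.249+.072*np.sin(th),.172];print(a,row(P,Rz(90-a)))
E
```

```text
32 (array([-0.002, -0.003,  0.016]), array([0.142, 0.005, 0.002]))
36 (array([-0.002, -0.006,  0.036]), array([0.282, 0.005, 0.002]))
40 (array([-0.002, -0.009,  0.056]), array([0.421, 0.005, 0.002]))
44 (array([-0.002, -0.014,  0.075]), array([0.561, 0.005, 0.002]))
48 (array([-0.002, -0.02 ,  0.094]), array([0.7  , 0.005, 0.001]))
52 (array([-0.002, -0.028,  0.113]), array([0.84 , 0.005, 0.001]))
56 (array([-0.002, -0.037,  0.131]), array([0.98 , 0.005, 0.001]))
```

apply_moves:
  targets: [0,-0.003,0.016,0.14,0,0,0.3,0,-0.006,0.036,0.28,0,0,0.3,0,-0.009,0.056,0.42,0,0,0.3,0,-0.014,0.075,0.56,0,0,0.3,0,-0.02,0.094,0.7,0,0,0.3,0,-0.028,0.113,0.84,0,0,0.3,0,-0.037,0.131,0.98,0,0,0.3,0,-0.037,0.131,0.98,0,0,0.3]

```text
clock: 3.72
eef_pos: [0.4663, 0.3085, 0.1709]
tool_rot: [-0.206, 0.676, 0.207, 0.677]
ft_force: [0.6, -0.2, 0.4]
grip_width: 0.0257
```

```bash
python3 - <<'E'
from h import *
T,o=tp();print(T.round(4)[:3,3],o['grip_width'],o['ft_force'],o['joint_pos'])
im,d=bot.camera("wrist");cv2.imwrite("pics/w5.png",im[:,:,::-1])
for a in (60,64,68,72):
  th=np.deg2rad(180-a);P=[.5065+.072*np.cos(th),.249+.072*np.sin(th),.172];print(a,row(P,Rz(90-a)))
E
```

```text
[0.4663 0.3085 0.1709] 0.02567765578315789 [ 0.64120313 -0.24617302  0.39846608] [5.84329080e-01 3.87049840e-01 5.04901872e-02 1.23220617e+00
 3.03590857e-04 1.56292297e+00]
60 (array([-0.005,  0.   ,  0.022]), array([ 0.141,  0.003, -0.   ]))
64 (array([-0.005, -0.002,  0.042]), array([ 0.281,  0.003, -0.   ]))
68 (array([-0.005, -0.005,  0.062]), array([ 0.421,  0.003, -0.001]))
72 (array([-0.005, -0.01 ,  0.081]), array([ 0.56 ,  0.003, -0.001]))
```

View pics/w5.png

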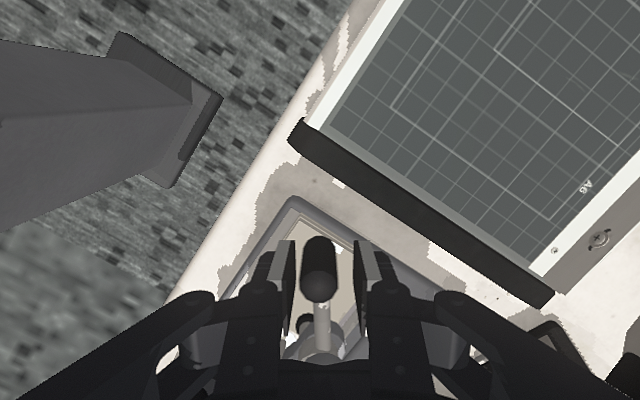

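apply_moves:
  targets: [0,0,0.022,0.14,0,0,0.3,0,-0.002,0.042,0.28,0,0,0.3,0,-0.005,0.062,0.42,0,0,0.3,0,-0.005,0.062,0.42,0,0,0.3,0,-0.005,0.062,0.42,0,0,0.3]

```text
clock: 4.18
eef_pos: [0.4791, 0.3154, 0.1704]
tool_rot: [-0.135, 0.694, 0.135, 0.694]
ft_force: [-0.2, 0.3, 0.6]
grip_width: 0.0258
```

```bash
python3 - <<'E'
from h import *
T,o=tp();print(T.round(4)[:3,3],o['grip_width'],o['ft_force'],o['joint_pos'])
im,d=bot.camera("wrist");cv2.imwrite("pics/w6.png",im[:,:,::-1])
M=T@bot.camera_params("wrist")["tool_from_camera"]
for u,v in((318,290),(322,290),(314,290)):print(dep("wrist",u,v,d[v,u],M).round(4))
E
```

```text
[0.4791 0.3154 0.1704] 0.025838913667280933 [-0.21092657  0.34829734  0.58786675] [5.82135625e-01 4.16638567e-01 9.39654651e-02 1.24758703e+00
 9.90428548e-05 1.76807669e+00]
[0.4764 0.3133 0.1928]
[0.4777 0.3142 0.1934]
[0.475  0.3126 0.1926]
```

View pics/w6.png

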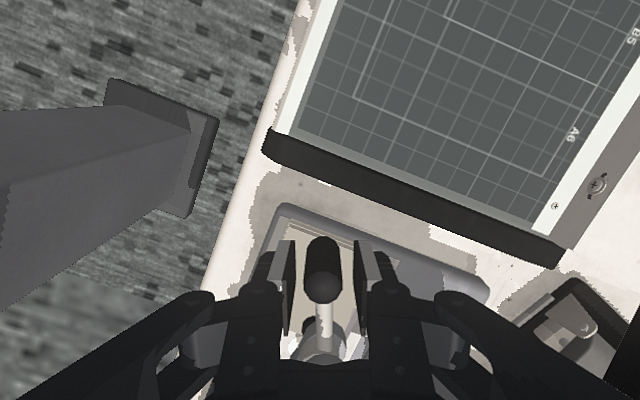

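```bash
python3 - <<'E'
from h import *
print(row([.5055,.228,.295],Rz(0)))
E
```

```text
(array([-0.499, -0.363, -0.032]), array([ 0.769,  0.   , -0.   ]))
```

apply_moves:
  targets: [-0.1,0,0,0,0,0,0.3,-0.25,0,0,0,0,0,0.3,-0.4,0,0,0,0,0,0.3,-0.5,0,0,0,0,0,0.4,-0.5,0,0,0,0,0,0.4]

```text
clock: 4.65
eef_pos: [0.481, 0.3167, 0.3023]
tool_rot: [-0.133, 0.69, 0.137, 0.698]
ft_force: [1.4, 0.6, 0.9]
grip_width: 0.0343
```

apply_moves:
  targets: [0,-0.12,-0.01,0.22,0,0,0.5,0,-0.24,-0.02,0.44,0,0,0.5,0,-0.363,-0.032,0.66,0,0,0.5,0,-0.363,-0.032,0.77,0,0,0.5,0,-0.363,-0.032,0.77,0,0,0.5,0,-0.363,-0.032,0.77,0,0,0.5]

```text
clock: 5.15
eef_pos: [0.5052, 0.2279, 0.2949]
tool_rot: [0.001, 0.707, -0.0, 0.707]
ft_force: [-0.0, -0.9, 0.8]
grip_width: 0.0429
```

```bash
python3 - <<'E'
from h import *
T,o=tp();print(T.round(4),o['grip_width'],o['ft_force'],o['joint_pos'])
im,d=bot.camera("wrist");cv2.imwrite("pics/w7.png",im[:,:,::-1]);np.savez("w7.npz",im=im,d=d,T=T)
E
```

```text
[[-4.000e-04  1.400e-03  1.000e+00  5.052e-01]
 [ 3.000e-04  1.000e+00 -1.400e-03  2.279e-01]
 [-1.000e+00  3.000e-04 -4.000e-04  2.949e-01]
 [ 0.000e+00  0.000e+00  0.000e+00  1.000e+00]] 0.04292753679635274 [-4.84774046e-04 -8.80164282e-01  7.59909279e-01] [4.23661628e-01 3.36508906e-01 2.99355340e-01 1.53388480e+00
 3.86221230e-04 1.99581007e+00]
```

View pics/w7.png

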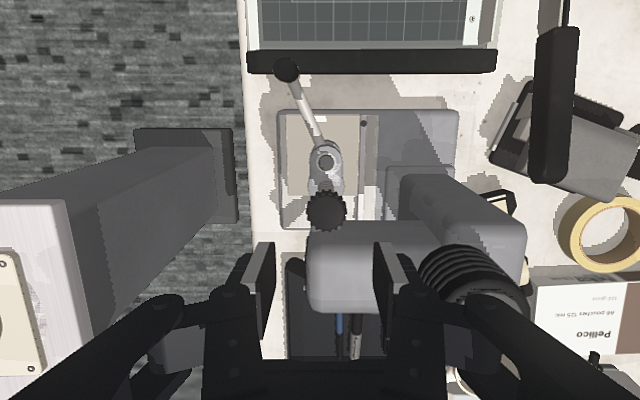

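```bash
python3 - <<'E'
from h import *
N=np.load("w7.npz");T=N["T"];M=T@bot.camera_params("wrist")["tool_from_camera"];d=N["d"]
im=N["im"][185:240,300:355];m=(im.max(2)<60).astype(np.uint8);k,l,st,c=cv2.connectedComponentsWithStats(m);i=1+np.argmax(st[1:,4]);print(st[i],c[i]+[300,185])
for u,v in((327,205),(327,212),(327,218),(320,210)):print(dep("wrist",u,v,d[v,u],M).round(4))
for u in(307,346):print(onz("wrist",u,210,.235,M).round(4))
for v in(190,230):print(onz("wrist",326,v,.235,M).round(4))
print(onz("wrist",287,68,.196,M),onz("wrist",326,160,.17,M))
E
```

```text
[  6   5  41  42 793] [322.60025221 207.8852459 ]
[0.5059 0.2335 0.232 ]
[0.5059 0.2292 0.2328]
[0.5059 0.2251 0.2323]
[0.5016 0.2304 0.2323]
[0.4938 0.2313 0.235 ]
[0.5174 0.2313 0.235 ]
[0.5053 0.2439 0.235 ]
[0.5053 0.2183 0.235 ]
[0.48037435 0.31468054 0.196     ] [0.50567572 0.24995454 0.17      ]
```

apply_moves:
  targets: [0,0.004,0.001,0,0,0,0,0,0.004,0.001,0,0,0,0,0,0.004,0.001,0,0,0,0,0.05,0.004,0.001,0,0,0,0,0.1,0.004,0.001,0,0,0,0,0.15,0.004,0.001,0,0,0,0,0.19,0.004,0.001,0,0,0,0,0.19,0.004,0.001,0,0,0,0,0.19,0.004,0.001,0,0,0,0]

```text
clock: 5.95
eef_pos: [0.5053, 0.2294, 0.2471]
tool_rot: [0.001, 0.708, -0.001, 0.707]
ft_force: [-0.7, -0.3, 0.6]
grip_width: 0.0002
```

```bash
python3 - <<'E'
from h import *
T,o=tp();print(T.round(4),o['grip_width'],o['ft_force'],o['joint_pos'])
im,d=bot.camera("wrist");cv2.imwrite("pics/w8.png",im[:,:,::-1])
im,d=bot.camera("side");cv2.imwrite("pics/s8.png",cv2.resize(im[120:240,170:330,::-1],(800,600),interpolation=cv2.INTER_CUBIC))
E
```

```text
[[-1.300e-03  2.800e-03  1.000e+00  5.053e-01]
 [-6.000e-04  1.000e+00 -2.800e-03  2.294e-01]
 [-1.000e+00 -6.000e-04 -1.300e-03  2.471e-01]
 [ 0.000e+00  0.000e+00  0.000e+00  1.000e+00]] 0.00022397505049719717 [-0.66130322 -0.34039719  0.56645776] [ 4.26143756e-01  3.46528947e-01  1.91065138e-01  1.41677160e+00
 -1.71591513e-05  1.99974039e+00]
```

View pics/w8.png

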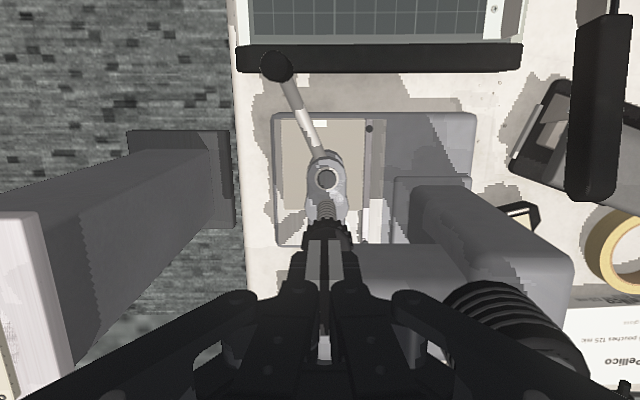

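View pics/s8.png

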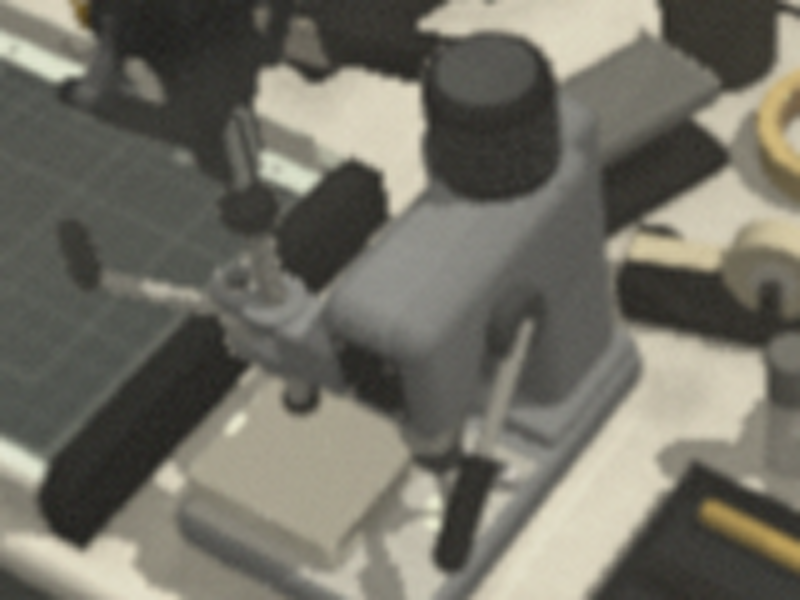

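apply_moves:
  targets: [0.008,0,0,0,0,0,0,0.016,0,0,0,0,0,0,0.024,0,0,0,0,0,0,0.032,0,0,0,0,0,0,0.04,0,0,0,0,0,0,0.048,0,0,0,0,0,0,0.056,0,0,0,0,0,0,0.064,0,0,0,0,0,0,0.072,0,0,0,0,0,0,0.08,0,0,0,0,0,0,0.088,0,0,0,0,0,0,0.096,0,0,0,0,0,0]

```text
clock: 7.05
eef_pos: [0.5058, 0.2292, 0.2235]
tool_rot: [0.001, 0.707, -0.001, 0.707]
ft_force: [0.1, -0.4, 2.1]
grip_width: 0.0003
```

apply_moves:
  targets: [0.006,0,0,0,0,0,0,0.012,0,0,0,0,0,0,0.018,0,0,0,0,0,0,0.024,0,0,0,0,0,0,0.03,0,0,0,0,0,0,0.036,0,0,0,0,0,0]

```text
clock: 7.55
eef_pos: [0.5058, 0.2293, 0.2144]
tool_rot: [0.001, 0.707, -0.001, 0.707]
ft_force: [0.7, 0.2, 2.0]
grip_width: -0.0001
```

```bash
python3 - <<'E'
from h import *
T,o=tp();print(T.round(4)[:3,3],o['ft_force'])
im,d=bot.camera("side");cv2.imwrite("pics/s9.png",cv2.resize(im[120:240,170:330,::-1],(800,600),interpolation=cv2.INTER_CUBIC))
E
```

```text
[0.5058 0.2293 0.2144] [0.71217147 0.19005098 2.00916833]
```

View pics/s9.png

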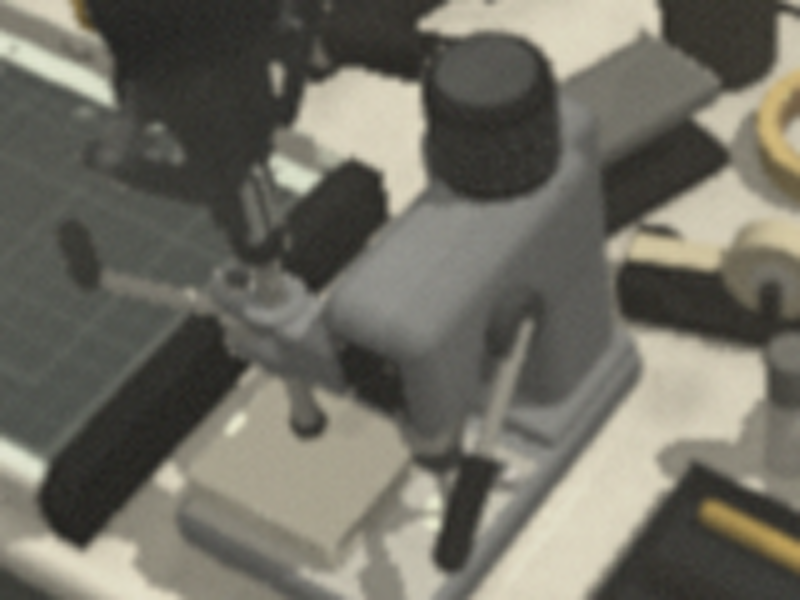

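apply_moves:
  targets: [0.004,0,0,0,0,0,0,0.008,0,0,0,0,0,0,0.012,0,0,0,0,0,0,0.016,0,0,0,0,0,0,0.02,0,0,0,0,0,0,0.024,0,0,0,0,0,0,0.028,0,0,0,0,0,0,0.032,0,0,0,0,0,0]

```text
clock: 8.27
eef_pos: [0.5057, 0.2292, 0.2065]
tool_rot: [0.001, 0.707, -0.001, 0.707]
ft_force: [-0.1, 0.2, 2.3]
grip_width: -0.0001
```

apply_moves:
  targets: [0.002,0,0,0,0,0,0,0.004,0,0,0,0,0,0,0.006,0,0,0,0,0,0,0.008,0,0,0,0,0,0,0.01,0,0,0,0,0,0,0.012,0,0,0,0,0,0,0.014,0,0,0,0,0,0,0.016,0,0,0,0,0,0]

```text
clock: 8.93
eef_pos: [0.5057, 0.2292, 0.2025]
tool_rot: [0.001, 0.707, -0.001, 0.707]
ft_force: [1.0, -1.0, 1.7]
grip_width: 0.0005
```

apply_moves:
  targets: [0.001,0,0,0,0,0,0,0.002,0,0,0,0,0,0,0.003,0,0,0,0,0,0,0.004,0,0,0,0,0,0]

```text
clock: 9.27
eef_pos: [0.5057, 0.2292, 0.2015]
tool_rot: [0.001, 0.707, -0.001, 0.707]
ft_force: [1.0, 0.8, 2.5]
grip_width: 0.0001
```

apply_moves:
  targets: [0.001,0,0,0,0,0,0,0.002,0,0,0,0,0,0,0.003,0,0,0,0,0,0]

```text
clock: 9.52
eef_pos: [0.5057, 0.2293, 0.2008]
tool_rot: [0.001, 0.707, -0.001, 0.707]
ft_force: [1.9, -0.1, 2.5]
grip_width: -0.0001
```

apply_moves:
  targets: [0.001,0,0,0,0,0,0,0.002,0,0,0,0,0,0,0.003,0,0,0,0,0,0]

```text
clock: 9.77
eef_pos: [0.5057, 0.2293, 0.2]
tool_rot: [0.001, 0.707, -0.001, 0.707]
ft_force: [0.7, -0.2, 2.1]
grip_width: 0.0003
```

```bash
python3 -c "
from h import *
o=bot.get_obs();print(o['eef_pos'],o['ft_force'])"
```

```text
[0.50568439 0.22925046 0.20001002] [ 0.73669113 -0.18098158  2.13516073]
```

apply_moves:
  targets: [0.001,0,0,0,0,0,0,0.002,0,0,0,0,0,0,0.003,0,0,0,0,0,0]

```text
clock: 10.02
eef_pos: [0.5057, 0.2292, 0.1993]
tool_rot: [0.001, 0.707, -0.001, 0.707]
ft_force: [0.5, 0.1, 1.5]
grip_width: -0.0003
```

apply_moves:
  targets: [0.001,0,0,0,0,0,0,0.002,0,0,0,0,0,0,0.003,0,0,0,0,0,0]

```text
clock: 10.27
eef_pos: [0.5057, 0.2292, 0.1985]
tool_rot: [0.001, 0.707, -0.001, 0.707]
ft_force: [-0.6, 0.2, 1.0]
grip_width: -0.0001
```

apply_moves:
  targets: [0.001,0,0,0,0,0,0,0.002,0,0,0,0,0,0,0.003,0,0,0,0,0,0]

```text
clock: 10.52
eef_pos: [0.5057, 0.2292, 0.1978]
tool_rot: [0.001, 0.707, -0.001, 0.707]
ft_force: [0.6, -0.6, 2.1]
grip_width: 0.0
```

apply_moves:
  targets: [0.001,0,0,0,0,0,0,0.002,0,0,0,0,0,0,0.003,0,0,0,0,0,0]

```text
clock: 10.77
eef_pos: [0.5057, 0.2292, 0.1971]
tool_rot: [0.001, 0.707, -0.001, 0.707]
ft_force: [0.8, 0.6, 2.5]
grip_width: -0.0001
```

apply_moves:
  targets: [0.001,0,0,0,0,0,0,0.002,0,0,0,0,0,0,0.003,0,0,0,0,0,0]

```text
clock: 11.02
eef_pos: [0.5057, 0.2292, 0.1963]
tool_rot: [0.001, 0.707, -0.001, 0.707]
ft_force: [0.8, 0.4, 1.0]
grip_width: 0.0002
```

apply_moves:
  targets: [0.001,0,0,0,0,0,0,0.002,0,0,0,0,0,0,0.003,0,0,0,0,0,0]

```text
clock: 11.27
eef_pos: [0.5057, 0.2292, 0.1955]
tool_rot: [0.001, 0.707, -0.001, 0.707]
ft_force: [0.1, 0.0, 1.7]
grip_width: -0.0001
```

apply_moves:
  targets: [0.001,0,0,0,0,0,0,0.002,0,0,0,0,0,0,0.003,0,0,0,0,0,0]

```text
clock: 11.52
eef_pos: [0.5057, 0.2292, 0.1948]
tool_rot: [0.001, 0.707, -0.001, 0.707]
ft_force: [1.2, 0.0, 1.6]
grip_width: -0.0002
```

```bash
python3 - <<'E'
from h import *
im,d=bot.camera("side");cv2.imwrite("pics/s10.png",cv2.resize(im[120:240,170:330,::-1],(800,600),interpolation=cv2.INTER_CUBIC))
E
```

View pics/s10.png

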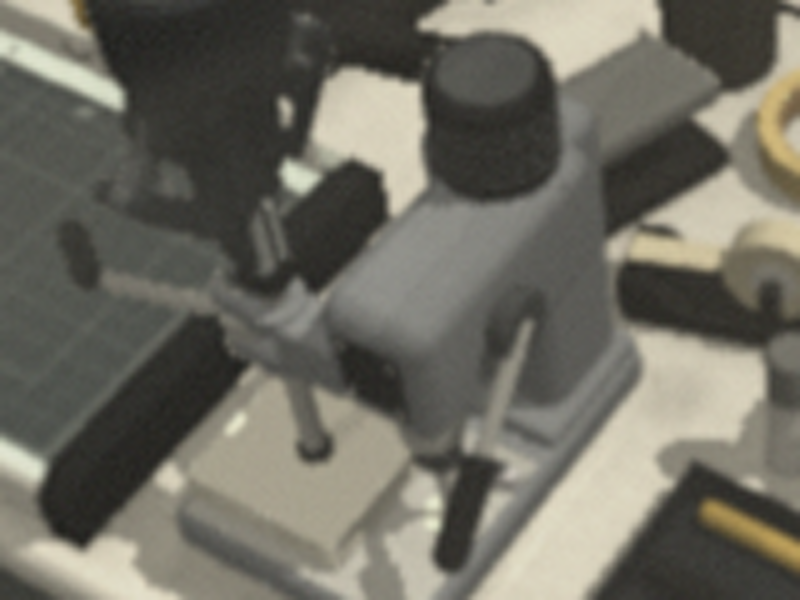

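Foot at about (313,450) of the zoomed view, close to the paper. I'll continue in small steps.

apply_moves:
  targets: [0.001,0,0,0,0,0,0,0.002,0,0,0,0,0,0,0.003,0,0,0,0,0,0]

```text
clock: 11.82
eef_pos: [0.5057, 0.2292, 0.194]
tool_rot: [0.001, 0.707, -0.001, 0.707]
ft_force: [1.1, -0.7, 1.9]
grip_width: -0.0
```

apply_moves:
  targets: [0.001,0,0,0,0,0,0,0.002,0,0,0,0,0,0,0.003,0,0,0,0,0,0]

```text
clock: 12.07
eef_pos: [0.5057, 0.2292, 0.1933]
tool_rot: [0.001, 0.707, -0.001, 0.707]
ft_force: [0.5, 0.7, 1.5]
grip_width: -0.0002
```

apply_moves:
  targets: [0.001,0,0,0,0,0,0,0.002,0,0,0,0,0,0,0.003,0,0,0,0,0,0]

```text
clock: 12.32
eef_pos: [0.5057, 0.2292, 0.1929]
tool_rot: [0.001, 0.707, -0.001, 0.707]
ft_force: [0.1, -0.3, 4.8]
grip_width: -0.0
```

apply_moves:
  targets: [0.001,0,0,0,0,0,0,0.001,0,0,0,0,0,0,0.001,0,0,0,0,0,0,0.001,0,0,0,0,0,0,0.001,0,0,0,0,0,0]

```text
clock: 12.73
eef_pos: [0.5057, 0.2292, 0.1927]
tool_rot: [0.001, 0.707, -0.001, 0.707]
ft_force: [0.6, -1.2, 4.7]
grip_width: -0.0
```

apply_moves:
  targets: [0.001,0,0,0,0,0,0,0.001,0,0,0,0,0,0,0.001,0,0,0,0,0,0,0.001,0,0,0,0,0,0]

```text
clock: 13.07
eef_pos: [0.5057, 0.2292, 0.1926]
tool_rot: [0.001, 0.707, -0.001, 0.707]
ft_force: [0.3, -0.9, 5.5]
grip_width: 0.0002
```

```bash
python3 - <<'E'
from h import *
im,d=bot.camera("side");cv2.imwrite("pics/s11.png",cv2.resize(im[120:240,170:330,::-1],(800,600),interpolation=cv2.INTER_CUBIC))
o=bot.get_obs();print(o['ft_force'],o['eef_pos'])
E
```

```text
[-0.98671307 -1.00979606  5.81719984] [0.50573933 0.22926038 0.19264912]
```

View pics/s11.png

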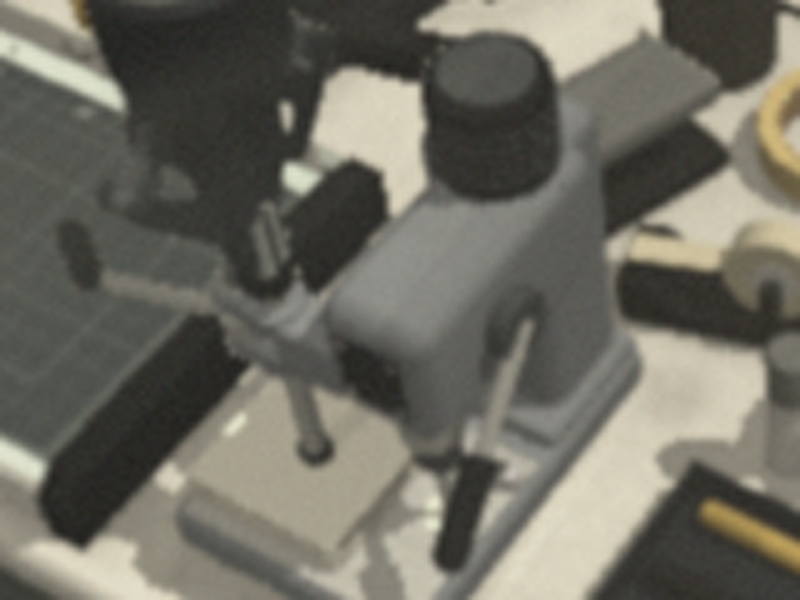

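apply_moves:
  targets: [-0.02,0,0,0,0,0,0,-0.08,0,0,0,0,0,0,-0.2,0,0,0,0,0,0,-0.35,0,0,0,0,0,0.2,-0.42,0,0,0,0,0,0.4,-0.42,0,0,0,0,0,0.4,-0.42,0,0,0,0,0,0.4]

```text
clock: 13.7
eef_pos: [0.506, 0.2294, 0.2978]
tool_rot: [0.001, 0.707, -0.001, 0.708]
ft_force: [-0.4, -0.2, -0.7]
grip_width: 0.0341
```

```bash
python3 - <<'E'
from h import *
T,o=tp();print(T[:3,3],o['ft_force'])
print(row([.4775,.314,.295],Rz(25)))
im,d=bot.camera("wrist");cv2.imwrite("pics/w12.png",im[:,:,::-1]);np.savez("w12.npz",im=im,d=d,T=T)
E
```

```text
[0.50602015 0.2294284  0.29779479] [-0.40116777 -0.15226142 -0.65120127]
(array([ 0.011,  0.338, -0.115]), array([-0.88 ,  0.003, -0.001]))
```

View pics/w12.png

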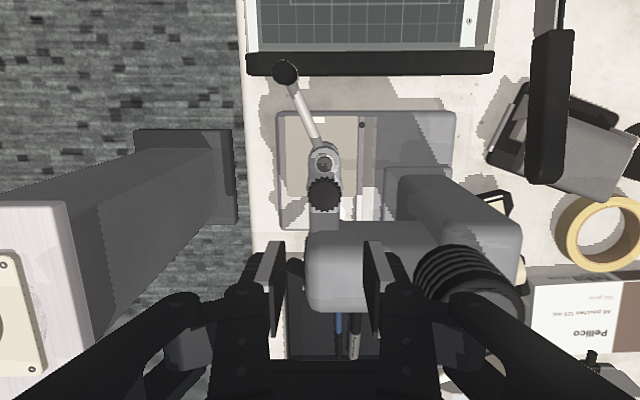

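apply_moves:
  targets: [0,0.11,-0.035,-0.2,0,0,0.4,0,0.22,-0.07,-0.42,0,0,0.4,0,0.342,-0.108,-0.64,0,0,0.4,0,0.342,-0.108,-0.78,0,0,0.4,0,0.342,-0.108,-0.78,0,0,0.4,0,0.342,-0.108,-0.78,0,0,0.4,0.12,0.342,-0.108,-0.78,0,0,0.4,0.24,0.342,-0.108,-0.78,0,0,0.4,0.24,0.342,-0.108,-0.78,0,0,0.4]

```text
clock: 14.5
eef_pos: [0.4756, 0.3113, 0.2298]
tool_rot: [-0.137, 0.699, 0.133, 0.69]
ft_force: [-1.6, -1.3, -1.3]
grip_width: 0.0342
```

```bash
python3 - <<'E'
from h import *
T,o=tp();print(T.round(4)[:3],o['ft_force'])
im,d=bot.camera("wrist");cv2.imwrite("pics/w13.png",im[:,:,::-1]);np.savez("w13.npz",im=im,d=d,T=T)
E
```

```text
[[-0.0116 -0.374   0.9274  0.4756]
 [-0.0078  0.9274  0.3739  0.3113]
 [-0.9999 -0.0029 -0.0136  0.2298]] [-1.59861686 -1.29052449 -1.30553152]
```

View pics/w13.png

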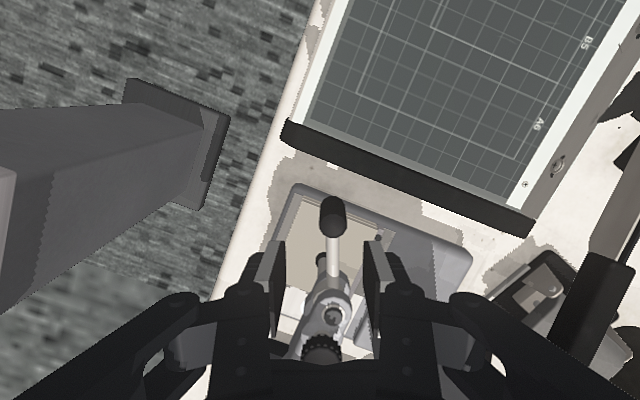

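```bash
python3 - <<'E'
from h import *
N=np.load("w13.npz");T=N["T"];M=T@bot.camera_params("wrist")["tool_from_camera"];d=N["d"]
for u,v in((333,222),(333,228),(327,225),(340,225)):print(dep("wrist",u,v,d[v,u],M).round(4))
T,o=tp();print(T[:3,3]); print(row([.479,.315,.172],Rz(22)))
E
```

```text
[0.4771 0.3169 0.1932]
[0.4785 0.3134 0.1924]
[0.4747 0.314  0.1932]
[0.4813 0.3167 0.1931]
[0.47677786 0.31215216 0.23309978]
(array([0.244, 0.008, 0.015]), array([-0.001, -0.019,  0.004]))
```

apply_moves:
  targets: [0,0,0,0,0,0,0.4,0,0,0,0,0,0,0.4,0.1,0,0,0,0,0,0.4,0.2,0,0,0,0,0,0.4,0.26,0,0,0,0,0,0.4,0.26,0,0,0,0,0,0.3,0.26,0,0,0,0,0,0.3,0.26,0,0,0,0,0,0.3]

```text
clock: 15.22
eef_pos: [0.4804, 0.3156, 0.1745]
tool_rot: [-0.135, 0.693, 0.136, 0.695]
ft_force: [0.2, -1.1, 0.1]
grip_width: 0.0258
```

```bash
python3 - <<'E'
from h import *
T,o=tp();print(T.round(4)[:3],o['ft_force'],o['joint_pos'])
im,d=bot.camera("wrist");cv2.imwrite("pics/w14.png",im[:,:,::-1])
def P(a,r=.072):
  th=np.deg2rad(180-a);return [.5065+r*np.cos(th),.249+r*np.sin(th),.172]
for a in (64,60,56,52,48,44,40,36): print(a,row(P(a),Rz(90-a)))
E
```

```text
[[ 3.500e-03 -3.766e-01  9.263e-01  4.804e-01]
 [ 2.200e-03  9.264e-01  3.766e-01  3.156e-01]
 [-1.000e+00  8.000e-04  4.000e-03  1.745e-01]] [ 0.15945247 -1.05881707  0.11254394] [ 5.81293810e-01  4.13644753e-01  1.00442786e-01  1.25347969e+00
 -4.47088288e-05  1.76591478e+00]
64 (array([ 0.01 ,  0.001, -0.023]), array([-0.135,  0.009, -0.001]))
60 (array([ 0.01 , -0.001, -0.043]), array([-0.275,  0.009, -0.001]))
56 (array([ 0.01 , -0.004, -0.063]), array([-0.414,  0.009, -0.001]))
52 (array([ 0.01 , -0.009, -0.083]), array([-0.554,  0.009, -0.   ]))
48 (array([ 0.01 , -0.015, -0.102]), array([-0.694,  0.009, -0.   ]))
44 (array([ 0.01 , -0.023, -0.12 ]), array([-0.833,  0.009,  0.   ]))
40 (array([ 0.01 , -0.032, -0.139]), array([-0.973,  0.009,  0.   ]))
36 (array([ 0.01 , -0.042, -0.156]), array([-1.112e+00,  9.000e-03,  1.000e-03]))
```

View pics/w14.png

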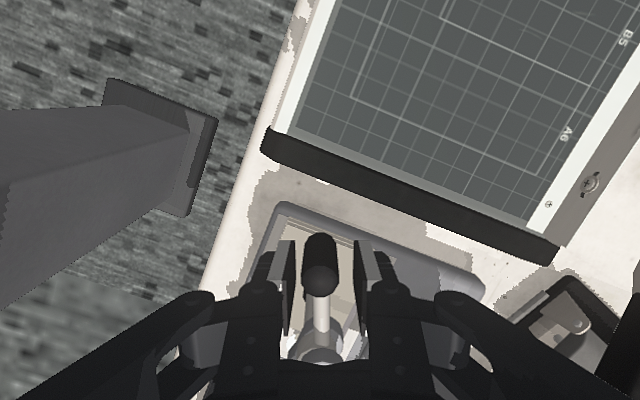

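Knob sits between the pads (318,270). Sweep back, gently.

apply_moves:
  targets: [0.01,0.001,-0.023,-0.135,0,0,0.3,0.01,-0.001,-0.043,-0.275,0,0,0.3,0.01,-0.004,-0.063,-0.414,0,0,0.3,0.01,-0.009,-0.083,-0.554,0,0,0.3,0.01,-0.015,-0.102,-0.694,0,0,0.3,0.01,-0.023,-0.12,-0.833,0,0,0.3,0.01,-0.032,-0.139,-0.973,0,0,0.3,0.01,-0.032,-0.139,-0.973,0,0,0.3]

```text
clock: 15.93
eef_pos: [0.4504, 0.2945, 0.1716]
tool_rot: [-0.299, 0.64, 0.299, 0.642]
ft_force: [0.7, -0.7, 0.3]
grip_width: 0.0255
```

```bash
python3 - <<'E'
from h import *
T,o=tp();print(T.round(4)[:3],o['ft_force'])
def P(a,r=.072):
  th=np.deg2rad(180-a);return [.5065+r*np.cos(th),.249+r*np.sin(th),.172]
for a in (36,32,28,24,20,16,12,8): print(a,row(P(a),Rz(90-a)))
E
```

```text
[[ 0.0027 -0.7668  0.6419  0.4504]
 [ 0.0017  0.6419  0.7668  0.2945]
 [-1.     -0.001   0.003   0.1716]] [ 0.74353133 -0.70407936  0.29523932]
36 (array([-0.002, -0.002, -0.015]), array([-0.137,  0.006,  0.002]))
32 (array([-0.002, -0.004, -0.035]), array([-0.277,  0.006,  0.002]))
28 (array([-0.002, -0.007, -0.055]), array([-0.416,  0.006,  0.003]))
24 (array([-0.002, -0.012, -0.075]), array([-0.556,  0.006,  0.003]))
20 (array([-0.002, -0.018, -0.094]), array([-0.696,  0.006,  0.003]))
16 (array([-0.002, -0.026, -0.112]), array([-0.835,  0.006,  0.003]))
12 (array([-0.002, -0.035, -0.13 ]), array([-0.975,  0.006,  0.003]))
8 (array([-0.002, -0.045, -0.148]), array([-1.115,  0.005,  0.004]))
```

apply_moves:
  targets: [0,-0.002,-0.015,-0.137,0,0,0.3,0,-0.004,-0.035,-0.277,0,0,0.3,0,-0.007,-0.055,-0.416,0,0,0.3,0,-0.012,-0.075,-0.556,0,0,0.3,0,-0.018,-0.094,-0.696,0,0,0.3,0,-0.026,-0.112,-0.835,0,0,0.3,0,-0.035,-0.13,-0.975,0,0,0.3,0,-0.035,-0.13,-0.975,0,0,0.3]

```text
clock: 16.6
eef_pos: [0.4364, 0.2641, 0.1711]
tool_rot: [-0.445, 0.549, 0.444, 0.551]
ft_force: [-0.5, 0.9, -0.2]
grip_width: 0.0258
```

```bash
python3 - <<'E'
from h import *
T,o=tp();print(T.round(4)[:3],o['ft_force'])
def P(a,r=.072):
  th=np.deg2rad(180-a);return [.5065+r*np.cos(th),.249+r*np.sin(th),.172]
for a in (8,4,0,-2,-4,-6,-8,-10,-12): print(a,row(P(a),Rz(90-a)))
im,d=bot.camera("wrist");cv2.imwrite("pics/w15.png",im[:,:,::-1])
M=T@bot.camera_params("wrist")["tool_from_camera"]
for u,v in((318,290),(325,290),(312,290)):print(dep("wrist",u,v,d[v,u],M).round(4))
E
```

```text
[[ 0.0023 -0.9778  0.2096  0.4364]
 [ 0.0014  0.2096  0.9778  0.2641]
 [-1.     -0.002   0.0018  0.1711]] [-0.49954754  0.88536272 -0.16399935]
8 (array([-0.004,  0.   , -0.021]), array([-0.143,  0.004,  0.004]))
4 (array([-0.004, -0.002, -0.041]), array([-0.283,  0.003,  0.004]))
0 (array([-0.004, -0.005, -0.06 ]), array([-0.422,  0.003,  0.004]))
-2 (array([-0.004, -0.008, -0.07 ]), array([-0.492,  0.003,  0.004]))
-4 (array([-0.004, -0.01 , -0.08 ]), array([-0.562,  0.003,  0.004]))
-6 (array([-0.004, -0.013, -0.09 ]), array([-0.632,  0.003,  0.004]))
-8 (array([-0.004, -0.016, -0.099]), array([-0.701,  0.003,  0.005]))
-10 (array([-0.004, -0.02 , -0.108]), array([-0.771,  0.003,  0.005]))
-12 (array([-0.004, -0.024, -0.118]), array([-0.841,  0.003,  0.005]))
[0.4366 0.2615 0.1926]
[0.4368 0.2642 0.1932]
[0.5192 0.2361 0.0519]
```

View pics/w15.png

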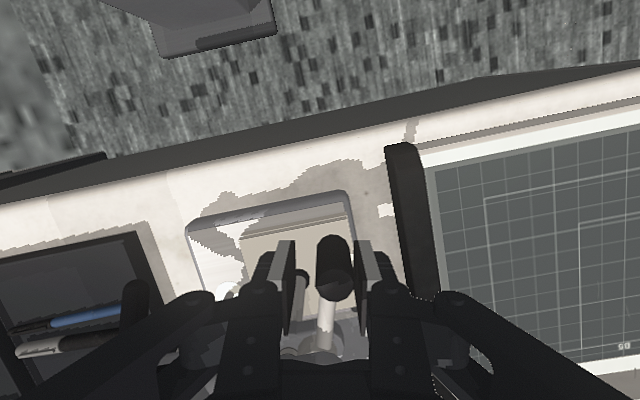

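apply_moves:
  targets: [0,0,-0.021,-0.143,0,0,0.3,0,-0.002,-0.041,-0.283,0,0,0.3,0,-0.005,-0.06,-0.422,0,0,0.3,0,-0.008,-0.07,-0.492,0,0,0.3,0,-0.01,-0.08,-0.562,0,0,0.3,0,-0.01,-0.08,-0.562,0,0,0.3]

```text
clock: 17.15
eef_pos: [0.4346, 0.244, 0.1704]
tool_rot: [0.517, -0.482, -0.517, -0.483]
ft_force: [0.5, 1.0, 0.1]
grip_width: 0.0257
```

```bash
python3 - <<'E'
from h import *
T,o=tp();print(T.round(4)[:3],o['ft_force'])
im,d=bot.camera("wrist");cv2.imwrite("pics/w16.png",im[:,:,::-1])
M=T@bot.camera_params("wrist")["tool_from_camera"]
for u,v in((330,290),(324,290),(336,290)):print(dep("wrist",u,v,d[v,u],M).round(4))
E
```

```text
[[ 1.600e-03 -9.977e-01 -6.830e-02  4.346e-01]
 [ 8.000e-04 -6.830e-02  9.977e-01  2.440e-01]
 [-1.000e+00 -1.600e-03  7.000e-04  1.704e-01]] [0.52547425 1.00739218 0.07571853]
[0.4346 0.2465 0.193 ]
[0.4346 0.2442 0.1933]
[0.4341 0.2487 0.1936]
```

View pics/w16.png

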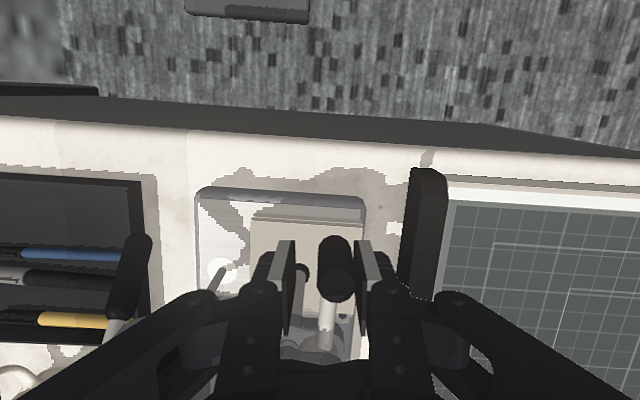

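apply_moves:
  targets: [0,0,-0.004,0,0,0,0.3,0,0,-0.008,0,0,0,0.3,0,0,-0.008,0,0,0,0.3]

```text
clock: 17.45
eef_pos: [0.4343, 0.2421, 0.1699]
tool_rot: [0.517, -0.482, -0.517, -0.483]
ft_force: [-0.0, 1.7, 1.7]
grip_width: 0.0255
```

apply_moves:
  targets: [0,0,-0.004,0,0,0,0.3,0,0,-0.008,0,0,0,0.3,0,0,-0.008,0,0,0,0.3]

```text
clock: 17.7
eef_pos: [0.4343, 0.2404, 0.1698]
tool_rot: [-0.517, 0.482, 0.518, 0.482]
ft_force: [-1.0, 5.3, 2.9]
grip_width: 0.0257
```

apply_moves:
  targets: [0,0,-0.004,0,0,0,0.3,0,0,-0.004,0,0,0,0.3]

```text
clock: 17.87
eef_pos: [0.4343, 0.2403, 0.1698]
tool_rot: [-0.517, 0.481, 0.518, 0.483]
ft_force: [0.4, 7.5, 1.0]
grip_width: 0.026
```

At the stop. Open up, centre off the pad, retreat upward.

apply_moves:
  targets: [0,0,0.016,0,0,0,0.4,0,0,0.024,0,0,0,0.4,0,0,0.024,0,0,0,0.4,-0.1,0,0.024,0,0,0,0.4,-0.2,0,0.024,0,0,0,0.4,-0.35,0,0.024,0,0,0,0.4,-0.5,0,0.024,0,0,0,0.4,-0.5,0.3,0.024,0,0,0,0.4,-0.5,0.3,0.024,0,0,0,0.4,-0.5,0.3,0.024,0,0,0,0.4]

```text
clock: 18.7
eef_pos: [0.3545, 0.2378, 0.2951]
tool_rot: [-0.517, 0.483, 0.518, 0.48]
ft_force: [0.5, -1.0, -0.5]
grip_width: 0.034
```

```bash
python3 - <<'E'
from h import *
T,o=tp();print(T.round(4)[:3],o['ft_force'],o['clock'])
im,d=bot.camera("wrist");cv2.imwrite("pics/w17.png",im[:,:,::-1])
M=T@bot.camera_params("wrist")["tool_from_camera"]
np.savez("w17.npz",im=im,d=d,M=M)
im,d=bot.camera("side");cv2.imwrite("pics/s17.png",cv2.resize(im[120:240,170:330,::-1],(800,600),interpolation=cv2.INTER_CUBIC))
E
```

```text
[[-0.0027 -0.9974 -0.0722  0.3545]
 [-0.0018 -0.0722  0.9974  0.2378]
 [-1.      0.0028 -0.0016  0.2951]] [ 0.51492506 -1.04520009 -0.45368082] 18.7
```

View pics/w17.png

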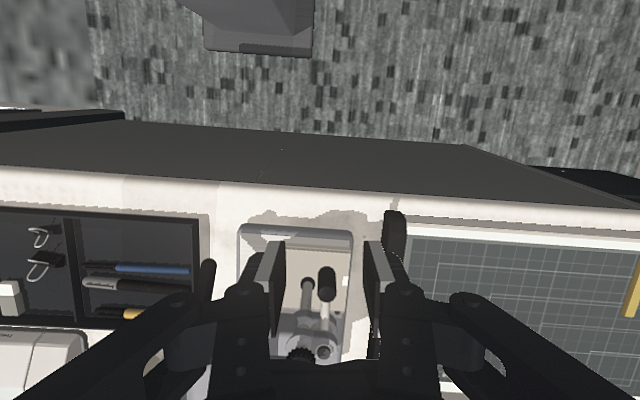

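View pics/s17.png

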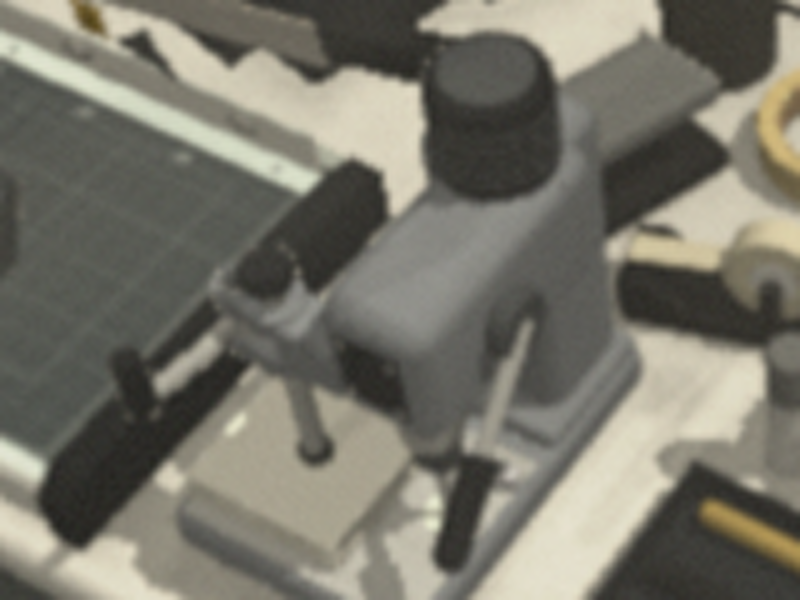

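```bash
python3 - <<'E'
from h import *
N=np.load("w17.npz")
for u,v in((327,288),(327,294),(324,352)):print(dep("wrist",u,v,N["d"][v,u],N["M"]).round(4))
bot.job_done()
E
```

```text
[0.4287 0.2455 0.1919]
[0.4322 0.2458 0.1948]
[0.5034 0.2485 0.1739]
the job is handed in; nothing more can be done
```

I set the depth stop and handed the job in at about 18.8 s of the 64 s allowed; no verdict was reported.

- **Opening the clamp:** I swung the lever to about 0.17 rad, with the knob loosely held between the fingers.
- **Lowering the rod:** I pressed the cap down with closed fingers in 0.25 mm steps near the paper. The force rose from about 1.7 N of sliding friction to about 5.5 N, so about 3 to 4 N on the stack, against the 15 N limit. The foot landed with the cap at z = 0.193 m, which makes the stack about 19 mm thick.
- **Closing the clamp:** I swung the lever back until it met its stop, with 5 to 7.5 N at the knob, and withdrew the arm.

**Last checks:**
- The wrist camera put the knob about 3 mm past straight ahead of the pivot, which is about 1.35 rad, at the stop.
- The side view showed the foot on the top sheet.
- I could not measure the force the foot still puts on the paper after letting go. It follows only from the rod's friction and the clamp's grip.
- I kept the tool well away from the glue stick, mug and stapler, but did not re-measure their positions at the end.
- The cameras' stack height read about 2 mm above the felt contact, so I relied on the contact.

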